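# Restock the bread baskets from the stacked cooling rack

### The job

Take the stack of four fresh rolls on the cooling rack apart from the top down, and set each one down, without dropping or tumbling it, in the basket that already holds a roll of its own kind: flat on the basket floor, in the middle of the empty side, parallel to the roll lying there with their ends in line. Leave the rolls already in the baskets, the honey jar and the price-card stand where they are.

Things in the scene. Friction and masses are not known exactly. Their poses are not given: they have to be found in the camera images.
- fresh_plain: Fresh pale cream roll with white flour bands across its top, one of the two lower rolls of the stack on the wire rack. Rigid, 130 long (own x) x 40 wide x 36 mm high, 40-85 g; origin: centre of underside, z up. Rack top 20 mm above the counter; two rolls lie on it side by side, 30 mm gap (70 mm between centres), two across them at right angles spaced likewise, undersides 36 mm higher.
- fresh_golden: Fresh golden-orange roll with three slanting pale cuts, one of the two upper rolls of the stack on the wire rack. Rigid, 130 long (own x) x 40 wide x 36 mm high, 40-85 g; origin: centre of underside, z up. Rack top 20 mm above the counter; two rolls lie on it side by side, 30 mm gap (70 mm between centres), two across them at right angles spaced likewise, undersides 36 mm higher.
- fresh_rye: Fresh nearly black-brown rye roll with one long thin cut, one of the two lower rolls of the stack on the wire rack. Rigid, 130 long (own x) x 40 wide x 36 mm high, 40-85 g; origin: centre of underside, z up. Rack top 20 mm above the counter; two rolls lie on it side by side, 30 mm gap (70 mm between centres), two across them at right angles spaced likewise, undersides 36 mm higher.
- fresh_seeded: Fresh mid-brown roll strewn with pale and black seeds, one of the two upper rolls of the stack on the wire rack. Rigid, 130 long (own x) x 40 wide x 36 mm high, 40-85 g; origin: centre of underside, z up. Rack top 20 mm above the counter; two rolls lie on it side by side, 30 mm gap (70 mm between centres), two across them at right angles spaced likewise, undersides 36 mm higher.
- shown_plain: The pale cream roll with white flour bands across its top already in a fixed wicker basket: marks where fresh_plain goes. Loose, 130 x 40 x 36 mm, x along it, origin: centre of underside, on the basket floor (6 mm above counter; rim 24 mm above floor). In its frame the inner walls are at x +-73, y +26 and y -120 mm: the empty side is on its -y, middle at y -70 mm. Baskets stand either way round.
- shown_golden: The golden-orange roll with three slanting pale cuts already in a fixed wicker basket: marks where fresh_golden goes. Loose, 130 x 40 x 36 mm, x along it, origin: centre of underside, on the basket floor (6 mm above counter; rim 24 mm above floor). In its frame the inner walls are at x +-73, y +26 and y -120 mm: the empty side is on its -y, middle at y -70 mm. Baskets stand either way round.
- shown_rye: The nearly black-brown rye roll with one long thin cut already in a fixed wicker basket: marks where fresh_rye goes. Loose, 130 x 40 x 36 mm, x along it, origin: centre of underside, on the basket floor (6 mm above counter; rim 24 mm above floor). In its frame the inner walls are at x +-73, y +26 and y -120 mm: the empty side is on its -y, middle at y -70 mm. Baskets stand either way round.
- shown_seeded: The mid-brown roll strewn with pale and black seeds already in a fixed wicker basket: marks where fresh_seeded goes. Loose, 130 x 40 x 36 mm, x along it, origin: centre of underside, on the basket floor (6 mm above counter; rim 24 mm above floor). In its frame the inner walls are at x +-73, y +26 and y -120 mm: the empty side is on its -y, middle at y -70 mm. Baskets stand either way round.
- honey_jar: Amber glass honey jar with brass-coloured lid, 60 mm across, 75 mm tall, loose, a bystander; origin at the centre of its underside.
- card_stand: Small white price-card stand with a blank navy card, foot 40 x 60 mm, card 85 mm wide, 81 mm tall in all, loose, a bystander; origin at the centre of its underside.
Mind the look-alikes: they are no part of the job. Leave any blue look-alike of the shown_plain alone. Leave any pink look-alike of the fresh_plain alone.

How it is judged:
At the end, for the whole second after the job is handed in: Each fresh roll rests released and flat (0.12 rad) on the floor of its own kind's basket, 70 +-15 mm to the empty side of the roll there, within 14 mm lengthwise, parallel within 0.2 rad; rolls already there moved under 15 mm, jar and card stand under 25 mm (y of fresh_plain in the frame of shown_plain between -0.085 and -0.055 m and x of fresh_plain in the frame of shown_plain between -0.014 and 0.014 m and z of fresh_plain in the frame of shown_plain between -0.008 and 0.008 m and angle between each of fresh_plain, shown_plain, fresh_golden, shown_golden, fresh_rye, shown_rye, fresh_seeded, shown_seeded's own z axis and vertical below 0.12 rad and angle between the x axis of fresh_plain and the x axis of shown_plain, either way round below 0.2 rad and linear speed of each of fresh_plain, fresh_golden, fresh_rye, fresh_seeded below 0.02 m/s and distance of each of shown_plain, shown_golden, shown_rye, shown_seeded from where it was at the start of the episode below 0.015 m and y of fresh_golden in the frame of shown_golden between -0.085 and -0.055 m and x of fresh_golden in the frame of shown_golden between -0.014 and 0.014 m and z of fresh_golden in the frame of shown_golden between -0.008 and 0.008 m and angle between the x axis of fresh_golden and the x axis of shown_golden, either way round below 0.2 rad and y of fresh_rye in the frame of shown_rye between -0.085 and -0.055 m and x of fresh_rye in the frame of shown_rye between -0.014 and 0.014 m and z of fresh_rye in the frame of shown_rye between -0.008 and 0.008 m and angle between the x axis of fresh_rye and the x axis of shown_rye, either way round below 0.2 rad and y of fresh_seeded in the frame of shown_seeded between -0.085 and -0.055 m and x of fresh_seeded in the frame of shown_seeded between -0.014 and 0.014 m and z of fresh_seeded in the frame of shown_seeded between -0.008 and 0.008 m and angle between the x axis of fresh_seeded and the x axis of shown_seeded, either way round below 0.2 rad and distance of each of honey_jar, card_stand from where it was at the start of the episode below 0.025 m); the robot touches nothing.
It fails at once if a lower roll is dragged out, or the stack is knocked apart, while an upper roll still lies on it (distance of any of fresh_plain, fresh_rye from where it was at the start of the episode above 0.025 m and distance of any of fresh_golden, fresh_seeded from where it was at the start of the episode below 0.025 m).
It fails at once if a fresh roll is dropped (moves unheld faster than 0.7 m/s, a fall of about 25 mm) ((contact force between the fingers and fresh_plain below 0.05 N and linear speed of fresh_plain above 0.7 m/s) or (contact force between the fingers and fresh_golden below 0.05 N and linear speed of fresh_golden above 0.7 m/s) or (contact force between the fingers and fresh_rye below 0.05 N and linear speed of fresh_rye above 0.7 m/s) or (contact force between the fingers and fresh_seeded below 0.05 N and linear speed of fresh_seeded above 0.7 m/s)).
It fails at once if a fresh roll tumbles (tilts more than 45 degrees) (angle between any of fresh_plain, fresh_golden, fresh_rye, fresh_seeded's own z axis and vertical above 0.79 rad).
It fails at once if a roll already in its basket is pushed more than 15 mm (distance of any of shown_plain, shown_golden, shown_rye, shown_seeded from where it was at the start of the episode above 0.015 m).
It fails at once if the honey jar or the card stand is moved more than 25 mm (distance of any of honey_jar, card_stand from where it was at the start of the episode above 0.025 m).
It also fails if it takes over 120 s, if anything falls off the work surface, if the arm or the gripper's body presses on something with over 40 N, if the wrist force passes 120 N, or if a joint passes its speed limit or range.

### The arm

A 7-joint arm with a two-finger parallel gripper is mounted at the origin on the work surface. World frame = base frame: x ahead of the robot, y to its left, z up, the work surface at z = 0. Lengths are in m, angles in rad, forces in N, time in s.
With the tool pointing down it reaches from about 0.425 to 0.875 m from the base axis. Payload 4.7 kg.
Tool frame: the origin (TCP) lies on the centre line of the jaws, within the pads' length; the fingertips stand arm.tips_ahead ahead of it and the grasp point (between the pads) lies 11 mm behind it (arm.tips_ahead is the distance from the TCP to the fingertips, in m); z points along the fingers, y is the line along which they close (so a half turn about z gives the same grasp; the last joint's range is limited). The gripper opens to 87 mm and grips with 3 to 60 N. Pads are 19 mm wide; open, the fingers measure 117 mm over their backs; the gripper's body (75 mm by 190 mm) begins 51 mm behind the grasp point.
Start: joints at [-1.217, 0.321, -0.07, 1.45, 0.023, 1.371, -0.057], TCP at [0.217, 0.613, 0.21] pointing down, gripper open.
Joint ranges: [-2.86, 2.86], [-0.3, 2.09], [-1.38, 1.24], [0.06, 2.45], [-1.56, 4.7], [0.09, 2.05], [-2.69, 2.69]. Speed limits (rad/s): [2.57, 2.57, 3.14, 3.14, 3.14, 3.14, 3.14].

### API

Orientations are given as a unit quaternion [x, y, z, w].
In Python, from bench import arm gives the robot as it stands.
- The arm moves only by the tool step_arm, never from a script. Its argument "deltas" is a list of rows, each an object of numbers: "tx", "ty", "tz": the shift along the tool's x, y, z in m; "ax", "ay", "az": the turn, a rotation vector about the tool's x, y, z in rad. In form: [{"tx": .., "ty": .., "tz": .., "ax": .., "ay": .., "az": ..}, ...]. A call has 1 to 10 rows; each row shifts and turns the commanded pose from where the row before left it, along the tool's axes as they then stand; what a row does not reach is not made up. A row lasts 1/10 s, in which the tool goes at most 50 mm and 8.59 degrees, less where a joint would pass 70% of its speed; a pose out of reach is approached as far as the arm can. A call is refused whole if a number of a shift passes 0.05 or a number of a turn 0.15, either way. A call with a gripper value outside its range is refused whole. "claw" is the opening, from -1 (shut) to 1 (fully open), set as the call begins (left out, the last holds). The fingers move at their own pace and stop on an object; "newtons" is the grip in N (left out, the last holds). Time passes only in rows, so rows that do not move let the fingers close. It gives the time, the measured TCP pose, the force, the opening and the grip force at its end, in the units of the state.
- arm.get_state(): the state, without advancing time (a new reading comes with each control period).
- arm.get_image(name): name is "side" or "top"; returns a dict with "frame" (420x560x3 uint8, red, green, blue), "fx", "fy", "cx", "cy" (pixels), "T" (4x4, takes a point from camera to world coordinates). Camera axes: x right, y down, z forward; pixel columns grow to the right and rows downward; lengths in m; the calibration is good to about 2 mm. A picture is of the moment at which its call begins. There is no depth.
- arm.job_done(): hands the job in; it is judged then, once.
Trained networks look in a picture, given as the dict that the camera call returned (one of the last four; its "shot" number tells which), for a name from the list of things; names that differ only in an ending like _2 or _b are one class to them, and where a whole thing is asked for, a point or a joint stands for the part that bears it (a point fixed in the world has none). Each returns a list of dicts, best first, with "conf" (0 to 1); they miss things now and then, are a little off and sometimes report something else, mostly with a low value. They report only what shows in the picture. A call takes as long as a camera call. They do not tell look-alikes from the thing itself.
- arm.trace(picture, target): "mask" (420x560 bool, what is visible of it) and "uv" ([column, row] in pixels, amid what is visible of it).
- arm.mark_of(picture, target): "uv" ([column, row] in pixels: a listed point, or the origin of a listed thing).
The state is a dict: "time_s": time; "qpos": joint angles; "qvel": joint speeds; "tau": joint torques, N m; "tcp_pos": TCP position; "tool_rot": TCP orientation; "ft_force": force on the tool from outside, world axes, zero at the start; "wrist_torque": the same for the moment, N m; "finger_gap": opening from 0.0 (shut) to 1.0 (fully open); "grip_force": force on a finger pad.
Only numpy, scipy, OpenCV 4.12 (cv2) and the standard library are available. Lean on these libraries where they do the work, as an engineer would, in place of code of your own. Each camera call takes 0.05 s, during which the arm holds its last target. There are 200 camera calls.

## Working session

There is one attempt and no reset: what is moved stays moved. The work goes in short steps, Python scripts to look and compute and a tool call to move; the robot and the scene stay as the last step left them, time stands still between calls to the robot, and variables do not carry over. Pictures are saved under pics/ and viewed, at most 14 in all, crops included, and the job is handed in when it is done.

Besides the shell and the picture viewer there is one more tool, called after "Request:" by a JSON object that holds its "op" and its "data". step_arm: Moves the arm, as the interface text tells. Its arguments: {"type":"object","properties":{"deltas":{"type":"array"},"claw":{"type":"number"},"newtons":{"type":"number"}},"required":["deltas"]}

```bash
ls; mkdir -p pics; python3 - <<'E'
from bench import arm
import cv2,numpy as np
s=arm.get_state(); print(s, arm.tips_ahead)
for n in("top","side"):
    p=arm.get_image(n); cv2.imwrite(f"pics/{n}0.png",p["frame"][:,:,::-1]); print(n,p["fx"],p["fy"],p["cx"],p["cy"],np.round(p["T"],4).tolist())
    for t in "fresh_plain fresh_golden fresh_rye fresh_seeded shown_plain shown_golden shown_rye shown_seeded honey_jar card_stand".split():
        print(t,[(np.round(d["uv"]).tolist(),round(d["conf"],2),int(d["mask"].sum())) for d in arm.trace(p,t)[:3]],[(np.round(d["uv"]).tolist(),round(d["conf"],2)) for d in arm.mark_of(p,t)[:2]])
E
```

```text
pics
{'time_s': 0.0, 'qpos': array([-1.2169202 ,  0.32182993, -0.07014114,  1.45166553,  0.02262339,
        1.37080208, -0.05690034]), 'qvel': array([-0.00032806,  0.00077043,  0.00044126, -0.0005255 , -0.00149141,
       -0.00059133, -0.0015933 ]), 'tau': array([ 4.68200471e-05, -4.91305089e+01, -4.04218035e-01, -3.12515795e+01,
       -6.38970640e-02,  4.40039474e-02,  1.76147032e-04]), 'tcp_pos': array([0.21646061, 0.61228783, 0.20936224]), 'tool_rot': array([ 1.69028473e-01,  9.85610703e-01, -9.51857988e-04, -1.10867044e-04]), 'ft_force': array([-0.22817549, -0.21872526,  0.39300421]), 'wrist_torque': array([-0.04457886, -0.012928  ,  0.00923909]), 'grip_force': 0.0, 'finger_gap': 0.9988085102607103} 0.008
top 406.8068546552855 406.8068546552855 286.3937328350379 207.64315572532993 [[0.0182, -0.974, 0.226, 0.2495], [-0.9998, -0.0193, -0.0025, 0.013], [0.0068, -0.2259, -0.9741, 1.1838], [0.0, 0.0, 0.0, 1.0]]
fresh_plain [([226.0, 119.0], 0.75, 521), ([269.0, 218.0], 0.53, 229)] [([230.0, 123.0], 0.79), ([274.0, 218.0], 0.57)]
fresh_golden [([289.0, 204.0], 0.89, 559)] [([290.0, 2
[... 1085 characters left out ...]
sh_rye [([276.0, 225.0], 0.71, 618)] [([274.0, 230.0], 0.73), ([288.0, 206.0], 0.53)]
fresh_seeded [([262.0, 206.0], 0.56, 676)] [([257.0, 210.0], 0.59)]
shown_plain [([306.0, 333.0], 0.9, 1313), ([219.0, 403.0], 0.7, 1669)] [([218.0, 408.0], 0.95), ([307.0, 338.0], 0.77)]
shown_golden [([198.0, 157.0], 0.56, 549)] [([202.0, 161.0], 0.96), ([369.0, 256.0], 0.54)]
shown_rye [([370.0, 250.0], 0.75, 899)] [([370.0, 255.0], 0.77), ([355.0, 196.0], 0.51)]
shown_seeded [([283.0, 162.0], 0.67, 461)] [([284.0, 166.0], 0.64), ([271.0, 292.0], 0.19)]
honey_jar [([356.0, 184.0], 0.61, 755)] [([353.0, 191.0], 0.83), ([371.0, 256.0], 0.44)]
card_stand [([272.0, 286.0], 0.8, 697)] [([274.0, 294.0], 0.63)]
```

View pics/top0.png

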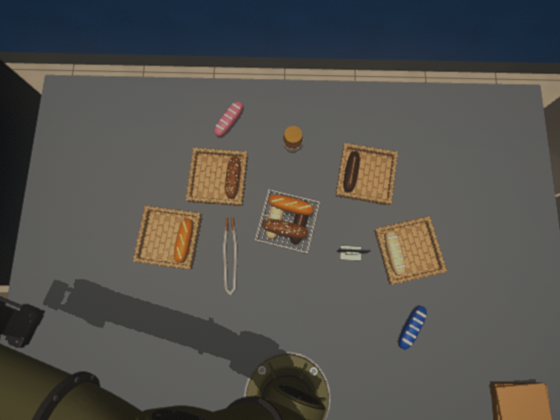

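View pics/side0.png

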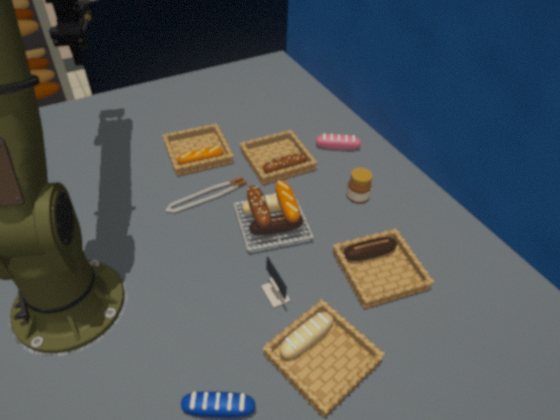

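```bash
python3 - <<'E'
import cv2
a=cv2.imread("pics/top0.png")[100:350,150:450]
cv2.imwrite("pics/crop0.png",cv2.resize(a,None,fx=2.4,fy=2.4,interpolation=cv2.INTER_CUBIC))
E
```

```text
(no output)
```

View pics/crop0.png

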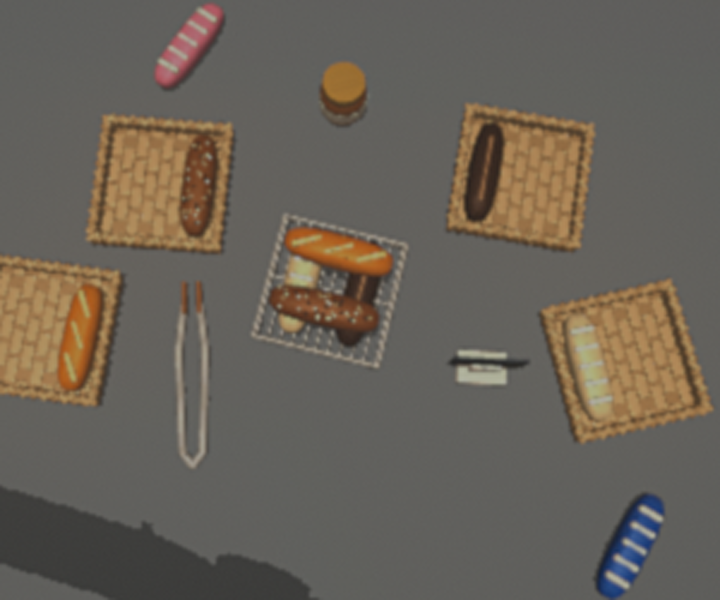

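The pictures show four baskets in the top view: golden (184,238), seeded (232,177), rye (352,172) and plain (396,254). The stack is at (288,218), with golden (290,204) and seeded (286,228) on top and plain on the left and rye on the right underneath. The look-alikes are pink (229,119) and blue (412,327). They are the wrong colour and not in a basket or stack, so I'm ignoring both.

Next I'll measure from the two views.

```bash
cat > h.py <<'E'
from bench import arm
import numpy as np
from scipy.spatial.transform import Rotation as R
def rays(p,uv):
    uv=np.atleast_2d(np.asarray(uv,float)); d=np.c_[(uv[:,0]-p["cx"])/p["fx"],(uv[:,1]-p["cy"])/p["fy"],np.ones(len(uv))]@p["T"][:3,:3].T
    return p["T"][:3,3],d
def plane(p,uv,z):
    o,d=rays(p,uv); return o+d*((z-o[2])/d[:,2])[:,None]
def tri(p,a,q,b):
    o1,d1=rays(p,a);o2,d2=rays(q,b); s=np.linalg.lstsq(np.c_[d1[0],-d2[0]],o2-o1,rcond=None)[0]
    x=o1+s[0]*d1[0]; y=o2+s[1]*d2[0]; return (x+y)/2,np.linalg.norm(x-y)
def best(p,t,near):
    L=[d for n in ("fresh_","shown_") for d in arm.trace(p,n+t if t in("plain","golden","rye","seeded") else t)
       if np.hypot(*(np.array(d["uv"])-near))<12] 
    return max(L,key=lambda d:d["conf"])["mask"] if L else None
def measure(t,nt,ns,zmid,p=None,q=None):
    p=p or arm.get_image("top"); q=q or arm.get_image("side")
    a,b=best(p,t,nt),best(q,t,ns)
    if a is None or b is None: print(t,"missing",a is None,b is None)
    out=[]
    for im,m in((p,a),(q,b)):
        if m is None: continue
        uv=np.argwhere(m)[:,::-1]; w=plane(im,uv,zmid)[:,:2]; c=w.mean(0); e,v=np.linalg.eigh(np.cov((w-c).T)); d=v[:,1]
        r=w@v; out.append((np.round(c,4).tolist(),round(np.degrees(np.arctan2(d[1],d[0]))%180,1),np.round(np.ptp(r,axis=0)[::-1],3).tolist()))
    z=tri(p,np.argwhere(a)[:,::-1].mean(0),q,np.argwhere(b)[:,::-1].mean(0)) if a is not None and b is not None else None
    print(t,*out,"tri",None if z is None else (np.round(z[0],4).tolist(),round(z[1],4)))
E
python3 - <<'E'
from h import *
p=arm.get_image("top");q=arm.get_image("side")
for t,a,b,z in(("golden",(185,238),(198,157),.024),("seeded",(232,177),(283,162),.024),("rye",(352,172),(370,250),.024),("plain",(396,253),(306,333),.024),("golden",(289,204),(288,202),.076),("seeded",(285,228),(260,206),.076),("honey_jar",(292,138),(356,184),.038),("card_stand",(352,253),(272,286),.04)):
    measure(t,a,b,z,p,q)
E
```

```text
golden ([0.4177, 0.3044], np.float64(172.6), [0.129, 0.043]) ([0.418, 0.3126], np.float64(173.6), [0.13, 0.052]) tri ([0.4155, 0.3026, 0.032], np.float64(0.0017))
seeded ([0.6109, 0.1721], np.float64(175.7), [0.129, 0.041]) ([0.6129, 0.1797], np.float64(179.2), [0.132, 0.054]) tri ([0.6079, 0.1711, 0.032], np.float64(0.0006))
rye missing True False
rye ([0.6327, -0.1808], np.float64(171.3), [0.136, 0.052]) tri None
plain ([0.3941, -0.3012], np.float64(12.9), [0.129, 0.044]) ([0.3928, -0.3011], np.float64(14.1), [0.133, 0.046]) tri ([0.3932, -0.3012, 0.0232], np.float64(0.0015))
golden ([0.5168, -0.0018], np.float64(75.8), [0.126, 0.043]) ([0.5159, -0.0031], np.float64(73.0), [0.141, 0.046]) tri ([0.5171, -0.0018, 0.0736], np.float64(0.0003))
seeded ([0.4492, 0.0128], np.float64(78.9), [0.128, 0.041]) ([0.4482, 0.0121], np.float64(75.8), [0.14, 0.041]) tri ([0.4491, 0.0128, 0.0742], np.float64(0.0007))
honey_jar ([0.7287, -0.0052], np.float64(179.3), [0.081, 0.058]) ([0.7289, -0.0039], np.float64(47.5), [0.134, 0.06]) tri ([0.7281, -0.0051, 0.0387], np.float64(0.0004))
card_stand ([0.3891, -0.1727], np.float64(91.5), [0.079, 0.037]) ([0.3879, -0.1825], np.float64(71.2), [0.127, 0.051]) tri ([0.3914, -0.1751, 0.0272], np.float64(0.0016))
```

```bash
cat >> h.py <<'E'
def plan(x,y,yaw,tip=None):
    s=arm.get_state(); A=R.from_quat(s["tool_rot"]); M=A.as_matrix(); cur=np.degrees(np.arctan2(M[1,0],M[0,0]))
    t=s["tcp_pos"]; z=t[2] if tip is None else tip+.008
    d=M.T@(np.array([x,y,z])-t); turn=(yaw-cur+90)%180-90
    print("t",round(s["time_s"],1),"tcp",np.round(t,4),"yaw",round(cur,1),"shift tool",np.round(d,4),"az",round(-np.radians(turn),3),"alt",round(-np.radians(turn-np.sign(turn)*180),3),"q7",round(s["qpos"][6],2),"gap mm",round(87*s["finger_gap"],1),"tilt",np.round(M[:2,2],3))
E
python3 -c "
from h import *
plan(.517,-.002,77)"
```

```text
t 3.8 tcp [0.2166 0.6129 0.2105] yaw 160.5 shift tool [-0.4881 -0.4796 -0.    ] az 1.458 alt -1.684 q7 -0.06 gap mm 87.2 tilt [0. 0.]
```

Request:
{"op": "step_arm", "data": {"deltas": [{"tx":-0.027,"ty":-0.0266},{"tx":-0.027,"ty":-0.0266},{"tx":-0.027,"ty":-0.0266},{"tx":-0.027,"ty":-0.0266},{"tx":-0.027,"ty":-0.0266},{"tx":-0.027,"ty":-0.0266},{"tx":-0.027,"ty":-0.0266},{"tx":-0.027,"ty":-0.0266},{"tx":-0.027,"ty":-0.0266},{"tx":-0.027,"ty":-0.0266}], "claw": 0.29, "newtons": 12}}

```text
validation failed for argument at $.de...
```

Request:
{"op": "step_arm", "data": {"deltas": [{"tx":-0.027,"ty":-0.0266},{"tx":-0.027,"ty":-0.0266},{"tx":-0.027,"ty":-0.0266},{"tx":-0.027,"ty":-0.0266},{"tx":-0.027,"ty":-0.0266},{"tx":-0.027,"ty":-0.0266},{"tx":-0.027,"ty":-0.0266},{"tx":-0.027,"ty":-0.0266},{},{}]}}

```text
validation failed for argument at $.de...
```

Request:
{"op": "step_arm", "data": {"deltas": [{"az":0.14},{"az":0.14},{"az":0.14},{"az":0.14},{"az":0.14},{"az":0.14},{"az":0.14},{"az":0.14},{"az":0.14},{"az":0.14}]}}

```text
validation failed for argument at $.de...
```

Request:
{"op": "step_arm", "data": {"deltas": [{"az":0.058},{},{},{}]}}

```text
validation failed for argument at $.de...
```

```bash
python3 -c "
from h import *
plan(.517,-.002,77,.061)"
```

```text
t 3.8 tcp [0.2166 0.6129 0.2105] yaw 160.5 shift tool [-0.4881 -0.4796  0.1414] az 1.458 alt -1.684 q7 -0.06 gap mm 87.2 tilt [0. 0.]
```

The calls were refused, probably because each row needs all six keys. I'll try one full row.

Request:
{"op": "step_arm", "data": {"deltas": [{"tx":-0.027,"ty":-0.0266,"tz":0,"ax":0,"ay":0,"az":0},{"tx":-0.027,"ty":-0.0266,"tz":0,"ax":0,"ay":0,"az":0},{"tx":-0.027,"ty":-0.0266,"tz":0,"ax":0,"ay":0,"az":0},{"tx":-0.027,"ty":-0.0266,"tz":0,"ax":0,"ay":0,"az":0},{"tx":-0.027,"ty":-0.0266,"tz":0,"ax":0,"ay":0,"az":0},{"tx":-0.027,"ty":-0.0266,"tz":0,"ax":0,"ay":0,"az":0},{"tx":-0.027,"ty":-0.0266,"tz":0,"ax":0,"ay":0,"az":0},{"tx":-0.027,"ty":-0.0266,"tz":0,"ax":0,"ay":0,"az":0},{"tx":-0.027,"ty":-0.0266,"tz":0,"ax":0,"ay":0,"az":0},{"tx":-0.027,"ty":-0.0266,"tz":0,"ax":0,"ay":0,"az":0}], "claw": 0.29, "newtons": 12}}

```text
time_s: 4.8
tcp_pos: [0.3831, 0.2706, 0.2108]
tool_rot: [0.169, 0.986, 0.0, 0.0]
ft_force: [0.6, 0.6, 0.4]
finger_gap: 0.649
grip_force: 0.0
```

Request:
{"op": "step_arm", "data": {"deltas": [{"tx":-0.027,"ty":-0.0266,"tz":0,"ax":0,"ay":0,"az":0},{"tx":-0.027,"ty":-0.0266,"tz":0,"ax":0,"ay":0,"az":0},{"tx":-0.027,"ty":-0.0266,"tz":0,"ax":0,"ay":0,"az":0},{"tx":-0.027,"ty":-0.0266,"tz":0,"ax":0,"ay":0,"az":0},{"tx":-0.027,"ty":-0.0266,"tz":0,"ax":0,"ay":0,"az":0},{"tx":-0.027,"ty":-0.0266,"tz":0,"ax":0,"ay":0,"az":0},{"tx":-0.027,"ty":-0.0266,"tz":0,"ax":0,"ay":0,"az":0},{"tx":-0.027,"ty":-0.0266,"tz":0,"ax":0,"ay":0,"az":0},{"tx":0,"ty":0,"tz":0,"ax":0,"ay":0,"az":0.14},{"tx":0,"ty":0,"tz":0,"ax":0,"ay":0,"az":0.14}]}}

```text
time_s: 5.8
tcp_pos: [0.5156, -0.0022, 0.2106]
tool_rot: [0.309, 0.951, 0.0, 0.0]
ft_force: [0.4, 0.4, 0.3]
finger_gap: 0.644
grip_force: 0.0
```

Request:
{"op": "step_arm", "data": {"deltas": [{"tx":0,"ty":0,"tz":0,"ax":0,"ay":0,"az":0.14},{"tx":0,"ty":0,"tz":0,"ax":0,"ay":0,"az":0.14},{"tx":0,"ty":0,"tz":0,"ax":0,"ay":0,"az":0.14},{"tx":0,"ty":0,"tz":0,"ax":0,"ay":0,"az":0.14},{"tx":0,"ty":0,"tz":0,"ax":0,"ay":0,"az":0.14},{"tx":0,"ty":0,"tz":0,"ax":0,"ay":0,"az":0.14},{"tx":0,"ty":0,"tz":0,"ax":0,"ay":0,"az":0.14},{"tx":0,"ty":0,"tz":0,"ax":0,"ay":0,"az":0.14},{"tx":0,"ty":0,"tz":0,"ax":0,"ay":0,"az":0.058},{"tx":0,"ty":0,"tz":0,"ax":0,"ay":0,"az":0}]}}

```text
time_s: 6.8
tcp_pos: [0.5153, -0.0005, 0.2106]
tool_rot: [0.783, 0.622, 0.0, 0.0]
ft_force: [0.2, 0.0, 1.0]
finger_gap: 0.648
grip_force: 0.0
```

```bash
python3 -c "
from h import *
plan(.517,-.002,77,.061)"
```

```text
t 6.8 tcp [ 5.153e-01 -5.000e-04  2.106e-01] yaw 77.0 shift tool [-0.0011  0.0019  0.1416] az -0.0 alt 3.141 q7 -0.26 gap mm 56.4 tilt [0. 0.]
```

Now I'll descend over the golden roll, with a slow finish.

Request:
{"op": "step_arm", "data": {"deltas": [{"tx":-0.001,"ty":0.002,"tz":0.02,"ax":0,"ay":0,"az":0},{"tx":0,"ty":0,"tz":0.025,"ax":0,"ay":0,"az":0},{"tx":0,"ty":0,"tz":0.025,"ax":0,"ay":0,"az":0},{"tx":0,"ty":0,"tz":0.02,"ax":0,"ay":0,"az":0},{"tx":0,"ty":0,"tz":0.015,"ax":0,"ay":0,"az":0},{"tx":0,"ty":0,"tz":0.012,"ax":0,"ay":0,"az":0},{"tx":0,"ty":0,"tz":0.012,"ax":0,"ay":0,"az":0},{"tx":0,"ty":0,"tz":0.012,"ax":0,"ay":0,"az":0},{"tx":0,"ty":0,"tz":0,"ax":0,"ay":0,"az":0},{"tx":0,"ty":0,"tz":0,"ax":0,"ay":0,"az":0}]}}

```text
time_s: 7.8
tcp_pos: [0.5172, -0.002, 0.0695]
tool_rot: [0.783, 0.623, -0.0, 0.0]
ft_force: [-0.3, -0.5, -1.1]
finger_gap: 0.649
grip_force: 0.0
```

Request:
{"op": "step_arm", "data": {"deltas": [{"tx":0,"ty":0,"tz":0,"ax":0,"ay":0,"az":0},{"tx":0,"ty":0,"tz":0,"ax":0,"ay":0,"az":0},{"tx":0,"ty":0,"tz":0,"ax":0,"ay":0,"az":0},{"tx":0,"ty":0,"tz":0,"ax":0,"ay":0,"az":0}], "claw": -1, "newtons": 12}}

```text
time_s: 8.2
tcp_pos: [0.5173, -0.0019, 0.0699]
tool_rot: [0.783, 0.623, 0.0, 0.0]
ft_force: [-0.4, -0.1, 3.0]
finger_gap: 0.459
grip_force: 12.0
```

Request:
{"op": "step_arm", "data": {"deltas": [{"tx":0,"ty":0,"tz":-0.005,"ax":0,"ay":0,"az":0},{"tx":0,"ty":0,"tz":-0.01,"ax":0,"ay":0,"az":0},{"tx":0,"ty":0,"tz":-0.015,"ax":0,"ay":0,"az":0},{"tx":0,"ty":0,"tz":-0.02,"ax":0,"ay":0,"az":0},{"tx":0,"ty":0,"tz":-0.02,"ax":0,"ay":0,"az":0},{"tx":0,"ty":0,"tz":-0.02,"ax":0,"ay":0,"az":0},{"tx":0,"ty":0,"tz":-0.015,"ax":0,"ay":0,"az":0},{"tx":0,"ty":0,"tz":-0.005,"ax":0,"ay":0,"az":0},{"tx":0,"ty":0,"tz":0,"ax":0,"ay":0,"az":0}]}}

```text
time_s: 9.1
tcp_pos: [0.5176, -0.0019, 0.1804]
tool_rot: [0.783, 0.622, 0.001, 0.0]
ft_force: [0.0, -0.2, -1.1]
finger_gap: 0.456
grip_force: 12.0
```

```bash
python3 -c "
from h import *
plan(.4262,.3739,173)"
```

```text
t 9.1 tcp [ 0.5176 -0.0019  0.1804] yaw 77.0 shift tool [ 3.456e-01 -1.736e-01  1.000e-04] az 1.466 alt -1.676 q7 -0.25 gap mm 39.7 tilt [0.002 0.001]
```

Request:
{"op": "step_arm", "data": {"deltas": [{"tx":0.0156,"ty":-0.0086,"tz":0,"ax":0,"ay":0,"az":0},{"tx":0.03,"ty":-0.015,"tz":0,"ax":0,"ay":0,"az":0},{"tx":0.03,"ty":-0.015,"tz":0,"ax":0,"ay":0,"az":0},{"tx":0.03,"ty":-0.015,"tz":0,"ax":0,"ay":0,"az":0},{"tx":0.03,"ty":-0.015,"tz":0,"ax":0,"ay":0,"az":0},{"tx":0.03,"ty":-0.015,"tz":0,"ax":0,"ay":0,"az":0},{"tx":0.03,"ty":-0.015,"tz":0,"ax":0,"ay":0,"az":0},{"tx":0.03,"ty":-0.015,"tz":0,"ax":0,"ay":0,"az":0},{"tx":0.03,"ty":-0.015,"tz":0,"ax":0,"ay":0,"az":0},{"tx":0.03,"ty":-0.015,"tz":0,"ax":0,"ay":0,"az":0}]}}

```text
time_s: 10.1
tcp_pos: [0.4404, 0.3094, 0.1783]
tool_rot: [0.783, 0.622, -0.001, 0.0]
ft_force: [0.9, -0.4, -1.0]
finger_gap: 0.458
grip_force: 12.0
```

Request:
{"op": "step_arm", "data": {"deltas": [{"tx":0.03,"ty":-0.015,"tz":0,"ax":0,"ay":0,"az":0},{"tx":0.02,"ty":-0.01,"tz":0,"ax":0,"ay":0,"az":0},{"tx":0.01,"ty":-0.005,"tz":0,"ax":0,"ay":0,"az":0},{"tx":0,"ty":0,"tz":0,"ax":0,"ay":0,"az":-0.12},{"tx":0,"ty":0,"tz":0,"ax":0,"ay":0,"az":-0.14},{"tx":0,"ty":0,"tz":0,"ax":0,"ay":0,"az":-0.14},{"tx":0,"ty":0,"tz":0,"ax":0,"ay":0,"az":-0.14},{"tx":0,"ty":0,"tz":0,"ax":0,"ay":0,"az":-0.14},{"tx":0,"ty":0,"tz":0,"ax":0,"ay":0,"az":-0.14},{"tx":0,"ty":0,"tz":0,"ax":0,"ay":0,"az":-0.14}]}}

```text
time_s: 11.1
tcp_pos: [0.426, 0.3723, 0.1787]
tool_rot: [0.405, 0.914, -0.001, -0.0]
ft_force: [-0.2, 0.2, -1.1]
finger_gap: 0.456
grip_force: 12.0
```

Request:
{"op": "step_arm", "data": {"deltas": [{"tx":0,"ty":0,"tz":0,"ax":0,"ay":0,"az":-0.14},{"tx":0,"ty":0,"tz":0,"ax":0,"ay":0,"az":-0.14},{"tx":0,"ty":0,"tz":0,"ax":0,"ay":0,"az":-0.14},{"tx":0,"ty":0,"tz":0,"ax":0,"ay":0,"az":-0.14},{"tx":0,"ty":0,"tz":0,"ax":0,"ay":0,"az":-0.1},{"tx":0,"ty":0,"tz":0,"ax":0,"ay":0,"az":-0.056},{"tx":0,"ty":0,"tz":0,"ax":0,"ay":0,"az":0}]}}

```text
time_s: 11.8
tcp_pos: [0.426, 0.3725, 0.1788]
tool_rot: [0.062, 0.998, -0.001, -0.0]
ft_force: [0.2, -0.3, -0.2]
finger_gap: 0.46
grip_force: 12.0
```

```bash
python3 - <<'E'
from h import *
import cv2
p=arm.get_image("top");q=arm.get_image("side")
cv2.imwrite("pics/c1.png",cv2.resize(np.hstack([p["frame"][150:350,100:400],q["frame"][80:280,100:400]])[:,:,::-1],None,fx=1.33,fy=1.33))
measure("golden",(190,238),(198,157),.024,p,q)
plan(.4262,.3739,173,.0115)
E
```

```text
golden ([0.4166, 0.3048], np.float64(171.0), [0.13, 0.045]) ([0.4186, 0.3129], np.float64(173.8), [0.129, 0.053]) tri ([0.4152, 0.3028, 0.0322], np.float64(0.0001))
t 12.1 tcp [0.4257 0.3736 0.1794] yaw 173.0 shift tool [-0.0005  0.0004  0.1599] az -0.0 alt 3.141 q7 0.69 gap mm 39.5 tilt [-0. -0.]
```

View pics/c1.png

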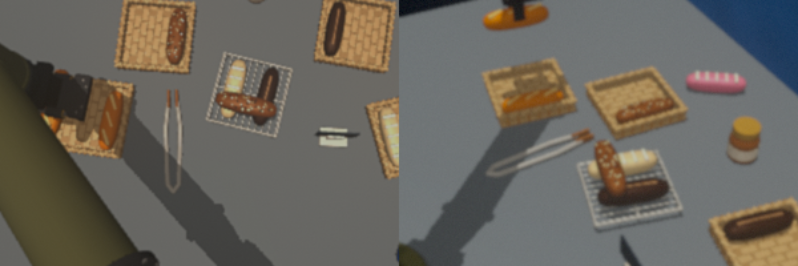

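The golden roll is held level over its basket, at about (512,15) in the right half, and the stack is undisturbed. I'll lower it now.

Request:
{"op": "step_arm", "data": {"deltas": [{"tx":0,"ty":0,"tz":0.01,"ax":0,"ay":0,"az":0},{"tx":0,"ty":0,"tz":0.025,"ax":0,"ay":0,"az":0},{"tx":0,"ty":0,"tz":0.03,"ax":0,"ay":0,"az":0},{"tx":0,"ty":0,"tz":0.03,"ax":0,"ay":0,"az":0},{"tx":0,"ty":0,"tz":0.025,"ax":0,"ay":0,"az":0},{"tx":0,"ty":0,"tz":0.018,"ax":0,"ay":0,"az":0},{"tx":0,"ty":0,"tz":0.01,"ax":0,"ay":0,"az":0},{"tx":0,"ty":0,"tz":0.006,"ax":0,"ay":0,"az":0},{"tx":0,"ty":0,"tz":0.004,"ax":0,"ay":0,"az":0},{"tx":0,"ty":0,"tz":0,"ax":0,"ay":0,"az":0}]}}

```text
time_s: 13.1
tcp_pos: [0.4258, 0.374, 0.0217]
tool_rot: [0.061, 0.998, 0.0, 0.0]
ft_force: [-0.8, -0.1, -1.4]
finger_gap: 0.455
grip_force: 12.0
```

Request:
{"op": "step_arm", "data": {"deltas": [{"tx":0,"ty":0,"tz":0,"ax":0,"ay":0,"az":0},{"tx":0,"ty":0,"tz":0,"ax":0,"ay":0,"az":0}]}}

```text
time_s: 13.3
tcp_pos: [0.4262, 0.3743, 0.0223]
tool_rot: [0.061, 0.998, 0.001, 0.001]
ft_force: [-0.7, -0.2, -0.8]
finger_gap: 0.457
grip_force: 12.0
```

Not in contact yet. I'll go down another 1.5 mm, release and rise.

Request:
{"op": "step_arm", "data": {"deltas": [{"tx":0,"ty":0,"tz":0.0015,"ax":0,"ay":0,"az":0},{"tx":0,"ty":0,"tz":0,"ax":0,"ay":0,"az":0}]}}

```text
time_s: 13.5
tcp_pos: [0.4257, 0.3739, 0.0201]
tool_rot: [0.061, 0.998, 0.0, 0.0]
ft_force: [-0.1, 0.2, -0.3]
finger_gap: 0.456
grip_force: 12.0
```

Request:
{"op": "step_arm", "data": {"deltas": [{"tx":0,"ty":0,"tz":0,"ax":0,"ay":0,"az":0},{"tx":0,"ty":0,"tz":0,"ax":0,"ay":0,"az":0},{"tx":0,"ty":0,"tz":0,"ax":0,"ay":0,"az":0},{"tx":0,"ty":0,"tz":-0.01,"ax":0,"ay":0,"az":0},{"tx":0,"ty":0,"tz":-0.02,"ax":0,"ay":0,"az":0},{"tx":0,"ty":0,"tz":-0.03,"ax":0,"ay":0,"az":0},{"tx":0,"ty":0,"tz":-0.04,"ax":0,"ay":0,"az":0},{"tx":0,"ty":0,"tz":-0.04,"ax":0,"ay":0,"az":0},{"tx":0,"ty":0,"tz":-0.03,"ax":0,"ay":0,"az":0},{"tx":0,"ty":0,"tz":0,"ax":0,"ay":0,"az":0}], "claw": 0.29}}

```text
time_s: 14.5
tcp_pos: [0.4281, 0.376, 0.1964]
tool_rot: [0.061, 0.998, 0.004, 0.003]
ft_force: [0.2, 1.4, 0.4]
finger_gap: 0.645
grip_force: 0.0
```

```bash
python3 - <<'E'
from h import *
p=arm.get_image("top");q=arm.get_image("side")
measure("seeded",(285,228),(260,206),.074,p,q)
measure("seeded",(232,177),(283,162),.024,p,q)
plan(.4492,.0128,77)
E
```

```text
seeded ([0.4496, 0.014], np.float64(79.2), [0.128, 0.04]) ([0.449, 0.0145], np.float64(76.5), [0.141, 0.043]) tri ([0.4493, 0.014, 0.0736], np.float64(0.0006))
seeded ([0.6084, 0.1727], np.float64(176.1), [0.128, 0.041]) ([0.6105, 0.1796], np.float64(179.7), [0.133, 0.052]) tri ([0.6057, 0.1718, 0.0313], np.float64(0.0004))
t 15.0 tcp [0.4254 0.3736 0.1892] yaw 173.0 shift tool [-6.750e-02 -3.552e-01  3.000e-04] az -1.466 alt 1.676 q7 0.7 gap mm 55.7 tilt [-0.001 -0.001]
```

Request:
{"op": "step_arm", "data": {"deltas": [{"tx":-0.0056,"ty":-0.0296,"tz":0,"ax":0,"ay":0,"az":0},{"tx":-0.0056,"ty":-0.0296,"tz":0,"ax":0,"ay":0,"az":0},{"tx":-0.0056,"ty":-0.0296,"tz":0,"ax":0,"ay":0,"az":0},{"tx":-0.0056,"ty":-0.0296,"tz":0,"ax":0,"ay":0,"az":0},{"tx":-0.0056,"ty":-0.0296,"tz":0,"ax":0,"ay":0,"az":0},{"tx":-0.0056,"ty":-0.0296,"tz":0,"ax":0,"ay":0,"az":0},{"tx":-0.0056,"ty":-0.0296,"tz":0,"ax":0,"ay":0,"az":0},{"tx":-0.0056,"ty":-0.0296,"tz":0,"ax":0,"ay":0,"az":0},{"tx":-0.0056,"ty":-0.0296,"tz":0,"ax":0,"ay":0,"az":0},{"tx":-0.0056,"ty":-0.0296,"tz":0,"ax":0,"ay":0,"az":0}]}}

```text
time_s: 16.0
tcp_pos: [0.4452, 0.0719, 0.1898]
tool_rot: [0.061, 0.998, 0.0, -0.0]
ft_force: [-0.1, -0.2, -0.8]
finger_gap: 0.648
grip_force: 0.0
```

Request:
{"op": "step_arm", "data": {"deltas": [{"tx":-0.0056,"ty":-0.0296,"tz":0,"ax":0,"ay":0,"az":0},{"tx":-0.0056,"ty":-0.0296,"tz":0,"ax":0,"ay":0,"az":0},{"tx":0,"ty":0,"tz":0,"ax":0,"ay":0,"az":0.14},{"tx":0,"ty":0,"tz":0,"ax":0,"ay":0,"az":0.14},{"tx":0,"ty":0,"tz":0,"ax":0,"ay":0,"az":0.14},{"tx":0,"ty":0,"tz":0,"ax":0,"ay":0,"az":0.14},{"tx":0,"ty":0,"tz":0,"ax":0,"ay":0,"az":0.14},{"tx":0,"ty":0,"tz":0,"ax":0,"ay":0,"az":0.14},{"tx":0,"ty":0,"tz":0,"ax":0,"ay":0,"az":0.14},{"tx":0,"ty":0,"tz":0,"ax":0,"ay":0,"az":0.14}]}}

```text
time_s: 17.0
tcp_pos: [0.4491, 0.013, 0.1898]
tool_rot: [0.584, 0.812, -0.0, -0.0]
ft_force: [0.1, -0.3, 0.5]
finger_gap: 0.643
grip_force: 0.0
```

Request:
{"op": "step_arm", "data": {"deltas": [{"tx":0,"ty":0,"tz":0,"ax":0,"ay":0,"az":0.14},{"tx":0,"ty":0,"tz":0,"ax":0,"ay":0,"az":0.14},{"tx":0,"ty":0,"tz":0,"ax":0,"ay":0,"az":0.14},{"tx":0,"ty":0,"tz":0,"ax":0,"ay":0,"az":0.118},{"tx":0,"ty":0,"tz":0,"ax":0,"ay":0,"az":0},{"tx":0,"ty":0,"tz":0,"ax":0,"ay":0,"az":0}]}}

```text
time_s: 17.6
tcp_pos: [0.4491, 0.013, 0.1898]
tool_rot: [0.776, 0.631, -0.0, -0.0]
ft_force: [0.5, 0.3, 0.0]
finger_gap: 0.645
grip_force: 0.0
```

```bash
python3 -c "
from h import *
plan(.4495,.0135,78,.061)"
```

```text
t 17.6 tcp [0.4491 0.013  0.1898] yaw 78.2 shift tool [0.0005 0.0003 0.1208] az 0.003 alt -3.138 q7 -0.33 gap mm 56.1 tilt [-0. -0.]
```

Request:
{"op": "step_arm", "data": {"deltas": [{"tx":0,"ty":0,"tz":0.02,"ax":0,"ay":0,"az":0},{"tx":0,"ty":0,"tz":0.025,"ax":0,"ay":0,"az":0},{"tx":0,"ty":0,"tz":0.025,"ax":0,"ay":0,"az":0},{"tx":0,"ty":0,"tz":0.015,"ax":0,"ay":0,"az":0},{"tx":0,"ty":0,"tz":0.012,"ax":0,"ay":0,"az":0},{"tx":0,"ty":0,"tz":0.012,"ax":0,"ay":0,"az":0},{"tx":0,"ty":0,"tz":0.011,"ax":0,"ay":0,"az":0},{"tx":0,"ty":0,"tz":0,"ax":0,"ay":0,"az":0},{"tx":0,"ty":0,"tz":0,"ax":0,"ay":0,"az":0}]}}

```text
time_s: 18.5
tcp_pos: [0.4494, 0.0131, 0.0701]
tool_rot: [0.777, 0.63, 0.0, 0.0]
ft_force: [0.6, -0.3, 0.2]
finger_gap: 0.642
grip_force: 0.0
```

Request:
{"op": "step_arm", "data": {"deltas": [{"tx":0,"ty":0,"tz":0,"ax":0,"ay":0,"az":0},{"tx":0,"ty":0,"tz":0,"ax":0,"ay":0,"az":0},{"tx":0,"ty":0,"tz":0,"ax":0,"ay":0,"az":0},{"tx":0,"ty":0,"tz":0,"ax":0,"ay":0,"az":0}], "claw": -1, "newtons": 12}}

```text
time_s: 18.9
tcp_pos: [0.4496, 0.0132, 0.0704]
tool_rot: [0.777, 0.63, 0.0, 0.0]
ft_force: [-0.5, 0.1, 2.4]
finger_gap: 0.457
grip_force: 12.0
```

Request:
{"op": "step_arm", "data": {"deltas": [{"tx":0,"ty":0,"tz":-0.005,"ax":0,"ay":0,"az":0},{"tx":0,"ty":0,"tz":-0.01,"ax":0,"ay":0,"az":0},{"tx":0,"ty":0,"tz":-0.015,"ax":0,"ay":0,"az":0},{"tx":0,"ty":0,"tz":-0.02,"ax":0,"ay":0,"az":0},{"tx":0,"ty":0,"tz":-0.02,"ax":0,"ay":0,"az":0},{"tx":0,"ty":0,"tz":-0.02,"ax":0,"ay":0,"az":0},{"tx":0,"ty":0,"tz":-0.015,"ax":0,"ay":0,"az":0},{"tx":0,"ty":0,"tz":-0.005,"ax":0,"ay":0,"az":0},{"tx":0,"ty":0,"tz":0,"ax":0,"ay":0,"az":0}]}}

```text
time_s: 19.8
tcp_pos: [0.4497, 0.0131, 0.1809]
tool_rot: [0.777, 0.629, 0.001, 0.0]
ft_force: [-0.1, 1.2, -0.6]
finger_gap: 0.454
grip_force: 12.0
```

```bash
python3 -c "
from h import *
plan(.6145,.2423,176)"
```

```text
t 19.8 tcp [0.4497 0.0131 0.1809] yaw 78.0 shift tool [0.2584 0.1136 0.0004] az 1.432 alt -1.71 q7 -0.33 gap mm 39.5 tilt [0.002 0.001]
```

Request:
{"op": "step_arm", "data": {"deltas": [{"tx":0.0134,"ty":0.006,"tz":0,"ax":0,"ay":0,"az":0},{"tx":0.027,"ty":0.012,"tz":0,"ax":0,"ay":0,"az":0},{"tx":0.027,"ty":0.012,"tz":0,"ax":0,"ay":0,"az":0},{"tx":0.027,"ty":0.012,"tz":0,"ax":0,"ay":0,"az":0},{"tx":0.027,"ty":0.012,"tz":0,"ax":0,"ay":0,"az":0},{"tx":0.027,"ty":0.012,"tz":0,"ax":0,"ay":0,"az":0},{"tx":0.027,"ty":0.012,"tz":0,"ax":0,"ay":0,"az":0},{"tx":0.027,"ty":0.012,"tz":0,"ax":0,"ay":0,"az":0},{"tx":0.027,"ty":0.012,"tz":0,"ax":0,"ay":0,"az":0},{"tx":0.02,"ty":0.008,"tz":0,"ax":0,"ay":0,"az":0}]}}

```text
time_s: 20.8
tcp_pos: [0.6086, 0.2375, 0.1776]
tool_rot: [0.776, 0.63, -0.001, -0.001]
ft_force: [0.0, -0.3, -1.5]
finger_gap: 0.456
grip_force: 12.0
```

Request:
{"op": "step_arm", "data": {"deltas": [{"tx":0.009,"ty":0.0036,"tz":0,"ax":0,"ay":0,"az":0},{"tx":0,"ty":0,"tz":0,"ax":0,"ay":0,"az":-0.08},{"tx":0,"ty":0,"tz":0,"ax":0,"ay":0,"az":-0.14},{"tx":0,"ty":0,"tz":0,"ax":0,"ay":0,"az":-0.14},{"tx":0,"ty":0,"tz":0,"ax":0,"ay":0,"az":-0.14},{"tx":0,"ty":0,"tz":0,"ax":0,"ay":0,"az":-0.14},{"tx":0,"ty":0,"tz":0,"ax":0,"ay":0,"az":-0.14},{"tx":0,"ty":0,"tz":0,"ax":0,"ay":0,"az":-0.14},{"tx":0,"ty":0,"tz":0,"ax":0,"ay":0,"az":-0.14},{"tx":0,"ty":0,"tz":0,"ax":0,"ay":0,"az":-0.14}]}}

```text
time_s: 21.8
tcp_pos: [0.6134, 0.242, 0.1788]
tool_rot: [0.283, 0.959, -0.001, -0.001]
ft_force: [0.3, -0.4, -0.8]
finger_gap: 0.461
grip_force: 12.0
```

Request:
{"op": "step_arm", "data": {"deltas": [{"tx":0,"ty":0,"tz":0,"ax":0,"ay":0,"az":-0.14},{"tx":0,"ty":0,"tz":0,"ax":0,"ay":0,"az":-0.14},{"tx":0,"ty":0,"tz":0,"ax":0,"ay":0,"az":-0.14},{"tx":0,"ty":0,"tz":0,"ax":0,"ay":0,"az":-0.06},{"tx":0,"ty":0,"tz":0,"ax":0,"ay":0,"az":-0.03},{"tx":0,"ty":0,"tz":0,"ax":0,"ay":0,"az":0},{"tx":0,"ty":0,"tz":0,"ax":0,"ay":0,"az":0}]}}

```text
time_s: 22.5
tcp_pos: [0.6138, 0.2422, 0.1796]
tool_rot: [0.036, 0.999, -0.0, -0.0]
ft_force: [-0.5, 0.5, -1.0]
finger_gap: 0.46
grip_force: 12.0
```

```bash
python3 -c "
from h import *
plan(.6145,.2423,176,.0118)"
```

```text
t 22.5 tcp [0.6138 0.2422 0.1796] yaw 175.9 shift tool [-0.0008  0.0002  0.1598] az -0.001 alt 3.14 q7 1.08 gap mm 40.0 tilt [-0.001 -0.   ]
```

Request:
{"op": "step_arm", "data": {"deltas": [{"tx":0,"ty":0,"tz":0.01,"ax":0,"ay":0,"az":0},{"tx":0,"ty":0,"tz":0.025,"ax":0,"ay":0,"az":0},{"tx":0,"ty":0,"tz":0.03,"ax":0,"ay":0,"az":0},{"tx":0,"ty":0,"tz":0.03,"ax":0,"ay":0,"az":0},{"tx":0,"ty":0,"tz":0.025,"ax":0,"ay":0,"az":0},{"tx":0,"ty":0,"tz":0.018,"ax":0,"ay":0,"az":0},{"tx":0,"ty":0,"tz":0.01,"ax":0,"ay":0,"az":0},{"tx":0,"ty":0,"tz":0.006,"ax":0,"ay":0,"az":0},{"tx":0,"ty":0,"tz":0.004,"ax":0,"ay":0,"az":0},{"tx":0,"ty":0,"tz":0.001,"ax":0,"ay":0,"az":0}]}}

```text
time_s: 23.5
tcp_pos: [0.6143, 0.2425, 0.0213]
tool_rot: [0.035, 0.999, 0.0, 0.0]
ft_force: [-0.3, -0.1, -0.5]
finger_gap: 0.456
grip_force: 12.0
```

Request:
{"op": "step_arm", "data": {"deltas": [{"tx":0,"ty":0,"tz":0.0005,"ax":0,"ay":0,"az":0},{"tx":0,"ty":0,"tz":0,"ax":0,"ay":0,"az":0}]}}

```text
time_s: 23.7
tcp_pos: [0.6145, 0.2426, 0.0213]
tool_rot: [0.035, 0.999, 0.0, 0.001]
ft_force: [0.0, -0.5, -1.1]
finger_gap: 0.46
grip_force: 12.0
```

Request:
{"op": "step_arm", "data": {"deltas": [{"tx":0,"ty":0,"tz":0,"ax":0,"ay":0,"az":0},{"tx":0,"ty":0,"tz":0,"ax":0,"ay":0,"az":0},{"tx":0,"ty":0,"tz":0,"ax":0,"ay":0,"az":0},{"tx":0,"ty":0,"tz":-0.01,"ax":0,"ay":0,"az":0},{"tx":0,"ty":0,"tz":-0.02,"ax":0,"ay":0,"az":0},{"tx":0,"ty":0,"tz":-0.03,"ax":0,"ay":0,"az":0},{"tx":0,"ty":0,"tz":-0.04,"ax":0,"ay":0,"az":0},{"tx":0,"ty":0,"tz":-0.04,"ax":0,"ay":0,"az":0},{"tx":0,"ty":0,"tz":-0.03,"ax":0,"ay":0,"az":0},{"tx":0,"ty":0,"tz":0,"ax":0,"ay":0,"az":0}], "claw": 0.29}}

```text
time_s: 24.7
tcp_pos: [0.6169, 0.2436, 0.1977]
tool_rot: [0.035, 0.999, 0.002, 0.005]
ft_force: [0.3, 0.0, 0.2]
finger_gap: 0.644
grip_force: 0.0
```

```bash
python3 - <<'E'
from h import *
import cv2
p=arm.get_image("top");q=arm.get_image("side")
cv2.imwrite("pics/c2.png",cv2.resize(np.hstack([p["frame"][120:300,120:420],q["frame"][110:290,140:440]])[:,:,::-1],None,fx=1.33,fy=1.33))
for t in("fresh_plain","fresh_rye","shown_rye"):
    for im in(p,q): print(t,[(np.round(d["uv"]).tolist(),round(d["conf"],2)) for d in arm.trace(im,t)[:3]])
measure("plain",(273,220),(268,205),.038,p,q)
measure("rye",(301,222),(276,225),.038,p,q)
measure("rye",(352,172),(370,250),.024,p,q)
plan(.48,.04,167)
E
```

```text
fresh_plain [([230.0, 114.0], 0.67), ([274.0, 219.0], 0.56)]
fresh_plain [([338.0, 140.0], 0.78), ([266.0, 202.0], 0.64)]
fresh_rye [([302.0, 222.0], 0.7)]
fresh_rye [([273.0, 224.0], 0.81), ([356.0, 182.0], 0.3)]
shown_rye [([351.0, 170.0], 0.73)]
shown_rye [([372.0, 248.0], 0.95)]
plain ([0.488, 0.0417], np.float64(167.7), [0.13, 0.038]) ([0.4901, 0.0437], np.float64(169.4), [0.128, 0.062]) tri ([0.488, 0.0415, 0.0405], np.float64(0.0014))
rye ([0.4756, -0.0284], np.float64(165.6), [0.131, 0.039]) ([0.4748, -0.027], np.float64(167.7), [0.13, 0.057]) tri ([0.4746, -0.0281, 0.0392], np.float64(0.0012))
rye ([0.635, -0.1823], np.float64(168.9), [0.13, 0.041]) ([0.636, -0.1804], np.float64(171.6), [0.135, 0.054]) tri ([0.6341, -0.1819, 0.0262], np.float64(0.0002))
t 25.7 tcp [0.614  0.2423 0.1905] yaw 176.0 shift tool [ 0.1195 -0.2112 -0.    ] az 0.157 alt -2.984 q7 1.08 gap mm 55.9 tilt [0. 0.]
```

View pics/c2.png

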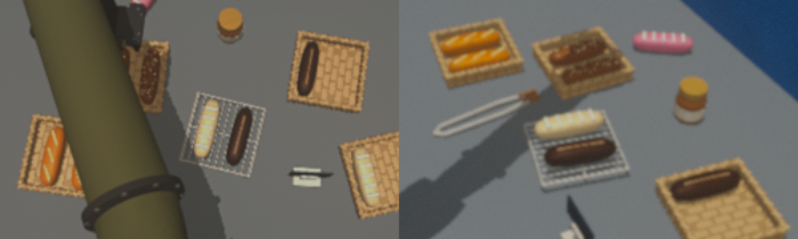

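The view shows golden and seeded flat in their baskets, at (470,50) and (582,62) on the right. Plain (207,128) and rye (240,135) on the left are still undisturbed on the rack. Next is plain.

Request:
{"op": "step_arm", "data": {"deltas": [{"tx":0.0139,"ty":-0.0261,"tz":0,"ax":0,"ay":0,"az":0},{"tx":0.0139,"ty":-0.0261,"tz":0,"ax":0,"ay":0,"az":0},{"tx":0.0139,"ty":-0.0261,"tz":0,"ax":0,"ay":0,"az":0},{"tx":0.0139,"ty":-0.0261,"tz":0,"ax":0,"ay":0,"az":0},{"tx":0.0139,"ty":-0.0261,"tz":0,"ax":0,"ay":0,"az":0},{"tx":0.0139,"ty":-0.0261,"tz":0,"ax":0,"ay":0,"az":0},{"tx":0.0139,"ty":-0.0261,"tz":0,"ax":0,"ay":0,"az":0},{"tx":0.0139,"ty":-0.0261,"tz":0,"ax":0,"ay":0,"az":0},{"tx":0,"ty":0,"tz":0,"ax":0,"ay":0,"az":0.08},{"tx":0,"ty":0,"tz":0,"ax":0,"ay":0,"az":0.077}]}}

```text
time_s: 26.7
tcp_pos: [0.4882, 0.0407, 0.191]
tool_rot: [0.116, 0.993, 0.0, 0.001]
ft_force: [0.0, -0.1, -0.2]
finger_gap: 0.646
grip_force: 0.0
```

Request:
{"op": "step_arm", "data": {"deltas": [{"tx":0,"ty":0,"tz":0,"ax":0,"ay":0,"az":0},{"tx":0,"ty":0,"tz":0,"ax":0,"ay":0,"az":0}]}}

```text
time_s: 26.9
tcp_pos: [0.4885, 0.0418, 0.1906]
tool_rot: [0.112, 0.994, 0.0, 0.0]
ft_force: [0.0, 0.3, 0.1]
finger_gap: 0.644
grip_force: 0.0
```

```bash
python3 -c "
from h import *
plan(.488,.0415,167,.0262)"
```

```text
t 26.9 tcp [0.4885 0.0418 0.1906] yaw 167.1 shift tool [ 0.0005 -0.0005  0.1564] az 0.002 alt -3.139 q7 1.21 gap mm 56.0 tilt [0. 0.]
```

Request:
{"op": "step_arm", "data": {"deltas": [{"tx":0,"ty":0,"tz":0.02,"ax":0,"ay":0,"az":0},{"tx":0,"ty":0,"tz":0.03,"ax":0,"ay":0,"az":0},{"tx":0,"ty":0,"tz":0.03,"ax":0,"ay":0,"az":0},{"tx":0,"ty":0,"tz":0.025,"ax":0,"ay":0,"az":0},{"tx":0,"ty":0,"tz":0.015,"ax":0,"ay":0,"az":0},{"tx":0,"ty":0,"tz":0.012,"ax":0,"ay":0,"az":0},{"tx":0,"ty":0,"tz":0.012,"ax":0,"ay":0,"az":0},{"tx":0,"ty":0,"tz":0.012,"ax":0,"ay":0,"az":0},{"tx":0,"ty":0,"tz":0,"ax":0,"ay":0,"az":0},{"tx":0,"ty":0,"tz":0,"ax":0,"ay":0,"az":0}]}}

```text
time_s: 27.9
tcp_pos: [0.4886, 0.0418, 0.0346]
tool_rot: [0.113, 0.994, 0.0, 0.0]
ft_force: [-0.1, -0.0, -0.2]
finger_gap: 0.642
grip_force: 0.0
```

Request:
{"op": "step_arm", "data": {"deltas": [{"tx":0,"ty":0,"tz":0,"ax":0,"ay":0,"az":0},{"tx":0,"ty":0,"tz":0,"ax":0,"ay":0,"az":0},{"tx":0,"ty":0,"tz":0,"ax":0,"ay":0,"az":0},{"tx":0,"ty":0,"tz":0,"ax":0,"ay":0,"az":0}], "claw": -1, "newtons": 12}}

```text
time_s: 28.3
tcp_pos: [0.4889, 0.0419, 0.035]
tool_rot: [0.113, 0.994, 0.0, 0.001]
ft_force: [0.3, -0.2, 1.9]
finger_gap: 0.455
grip_force: 12.0
```

Request:
{"op": "step_arm", "data": {"deltas": [{"tx":0,"ty":0,"tz":-0.005,"ax":0,"ay":0,"az":0},{"tx":0,"ty":0,"tz":-0.01,"ax":0,"ay":0,"az":0},{"tx":0,"ty":0,"tz":-0.02,"ax":0,"ay":0,"az":0},{"tx":0,"ty":0,"tz":-0.025,"ax":0,"ay":0,"az":0},{"tx":0,"ty":0,"tz":-0.025,"ax":0,"ay":0,"az":0},{"tx":0,"ty":0,"tz":-0.025,"ax":0,"ay":0,"az":0},{"tx":0,"ty":0,"tz":-0.025,"ax":0,"ay":0,"az":0},{"tx":0,"ty":0,"tz":-0.015,"ax":0,"ay":0,"az":0},{"tx":0,"ty":0,"tz":0,"ax":0,"ay":0,"az":0},{"tx":0,"ty":0,"tz":0,"ax":0,"ay":0,"az":0}]}}

```text
time_s: 29.3
tcp_pos: [0.4883, 0.0417, 0.1845]
tool_rot: [0.113, 0.994, 0.0, 0.0]
ft_force: [0.5, 0.2, -0.2]
finger_gap: 0.458
grip_force: 12.0
```

```bash
python3 -c "
from h import *
plan(.4098,-.3694,13)"
```

```text
t 29.3 tcp [0.4883 0.0417 0.1845] yaw 167.0 shift tool [-1.590e-02 -4.182e-01 -1.000e-04] az -0.454 alt 2.688 q7 1.2 gap mm 39.8 tilt [0. 0.]
```

Request:
{"op": "step_arm", "data": {"deltas": [{"tx":-0.001,"ty":-0.0147,"tz":0,"ax":0,"ay":0,"az":0},{"tx":-0.0011,"ty":-0.031,"tz":0,"ax":0,"ay":0,"az":0},{"tx":-0.0011,"ty":-0.031,"tz":0,"ax":0,"ay":0,"az":0},{"tx":-0.0011,"ty":-0.031,"tz":0,"ax":0,"ay":0,"az":0},{"tx":-0.0011,"ty":-0.031,"tz":0,"ax":0,"ay":0,"az":0},{"tx":-0.0011,"ty":-0.031,"tz":0,"ax":0,"ay":0,"az":0},{"tx":-0.0011,"ty":-0.031,"tz":0,"ax":0,"ay":0,"az":0},{"tx":-0.0011,"ty":-0.031,"tz":0,"ax":0,"ay":0,"az":0},{"tx":-0.0011,"ty":-0.031,"tz":0,"ax":0,"ay":0,"az":0},{"tx":-0.0011,"ty":-0.031,"tz":0,"ax":0,"ay":0,"az":0}]}}

```text
time_s: 30.3
tcp_pos: [0.431, -0.2488, 0.1833]
tool_rot: [0.114, 0.994, 0.0, -0.001]
ft_force: [0.2, -0.1, -0.9]
finger_gap: 0.458
grip_force: 12.0
```

Request:
{"op": "step_arm", "data": {"deltas": [{"tx":-0.0011,"ty":-0.031,"tz":0,"ax":0,"ay":0,"az":0},{"tx":-0.0011,"ty":-0.031,"tz":0,"ax":0,"ay":0,"az":0},{"tx":-0.0011,"ty":-0.031,"tz":0,"ax":0,"ay":0,"az":0},{"tx":-0.0011,"ty":-0.02,"tz":0,"ax":0,"ay":0,"az":0},{"tx":-0.0005,"ty":-0.0115,"tz":0,"ax":0,"ay":0,"az":0},{"tx":0,"ty":0,"tz":0,"ax":0,"ay":0,"az":0.1},{"tx":0,"ty":0,"tz":0,"ax":0,"ay":0,"az":0.14},{"tx":0,"ty":0,"tz":0,"ax":0,"ay":0,"az":0.14},{"tx":0,"ty":0,"tz":0,"ax":0,"ay":0,"az":0.14},{"tx":0,"ty":0,"tz":0,"ax":0,"ay":0,"az":0.14}]}}

```text
time_s: 31.3
tcp_pos: [0.4091, -0.3687, 0.1836]
tool_rot: [0.431, 0.902, 0.0, -0.001]
ft_force: [0.3, 1.0, -0.6]
finger_gap: 0.456
grip_force: 12.0
```

Request:
{"op": "step_arm", "data": {"deltas": [{"tx":0,"ty":0,"tz":0,"ax":0,"ay":0,"az":0.14},{"tx":0,"ty":0,"tz":0,"ax":0,"ay":0,"az":0.14},{"tx":0,"ty":0,"tz":0,"ax":0,"ay":0,"az":0.14},{"tx":0,"ty":0,"tz":0,"ax":0,"ay":0,"az":0.14},{"tx":0,"ty":0,"tz":0,"ax":0,"ay":0,"az":0.14},{"tx":0,"ty":0,"tz":0,"ax":0,"ay":0,"az":0.14},{"tx":0,"ty":0,"tz":0,"ax":0,"ay":0,"az":0.14},{"tx":0,"ty":0,"tz":0,"ax":0,"ay":0,"az":0.14},{"tx":0,"ty":0,"tz":0,"ax":0,"ay":0,"az":0.14},{"tx":0,"ty":0,"tz":0,"ax":0,"ay":0,"az":0.14}]}}

```text
time_s: 32.3
tcp_pos: [0.4091, -0.3687, 0.1836]
tool_rot: [0.911, 0.412, -0.0, -0.001]
ft_force: [0.5, -0.7, 0.2]
finger_gap: 0.455
grip_force: 12.0
```

Request:
{"op": "step_arm", "data": {"deltas": [{"tx":0,"ty":0,"tz":0,"ax":0,"ay":0,"az":0.14},{"tx":0,"ty":0,"tz":0,"ax":0,"ay":0,"az":0.14},{"tx":0,"ty":0,"tz":0,"ax":0,"ay":0,"az":0.14},{"tx":0,"ty":0,"tz":0,"ax":0,"ay":0,"az":0.14},{"tx":0,"ty":0,"tz":0,"ax":0,"ay":0,"az":0.068},{"tx":0,"ty":0,"tz":0,"ax":0,"ay":0,"az":0},{"tx":0,"ty":0,"tz":0,"ax":0,"ay":0,"az":0}]}}

```text
time_s: 33.0
tcp_pos: [0.4094, -0.3689, 0.1839]
tool_rot: [0.993, 0.114, -0.0, -0.0]
ft_force: [0.4, -0.3, -1.2]
finger_gap: 0.46
grip_force: 12.0
```

```bash
python3 -c "
from h import *
p=arm.get_image('top');q=arm.get_image('side')
measure('plain',(396,253),(306,333),.024,p,q)
plan(.4098,-.3694,13,.0126)"
```

```text
plain ([0.3941, -0.3018], np.float64(11.7), [0.128, 0.043]) ([0.3775, -0.3023], np.float64(23.0), [0.122, 0.048]) tri ([0.3872, -0.3011, 0.0175], np.float64(0.0156))
t 33.3 tcp [ 0.4098 -0.3693  0.1844] yaw 13.0 shift tool [-0.      0.0002  0.1638] az 0.0 alt -3.141 q7 -0.57 gap mm 39.7 tilt [0. 0.]
```

Request:
{"op": "step_arm", "data": {"deltas": [{"tx":0,"ty":0,"tz":0.014,"ax":0,"ay":0,"az":0},{"tx":0,"ty":0,"tz":0.025,"ax":0,"ay":0,"az":0},{"tx":0,"ty":0,"tz":0.03,"ax":0,"ay":0,"az":0},{"tx":0,"ty":0,"tz":0.03,"ax":0,"ay":0,"az":0},{"tx":0,"ty":0,"tz":0.025,"ax":0,"ay":0,"az":0},{"tx":0,"ty":0,"tz":0.018,"ax":0,"ay":0,"az":0},{"tx":0,"ty":0,"tz":0.01,"ax":0,"ay":0,"az":0},{"tx":0,"ty":0,"tz":0.006,"ax":0,"ay":0,"az":0},{"tx":0,"ty":0,"tz":0.004,"ax":0,"ay":0,"az":0},{"tx":0,"ty":0,"tz":0.001,"ax":0,"ay":0,"az":0}]}}

```text
time_s: 34.3
tcp_pos: [0.4101, -0.3695, 0.0216]
tool_rot: [0.994, 0.113, 0.0, 0.0]
ft_force: [0.1, -0.4, -0.3]
finger_gap: 0.458
grip_force: 12.0
```

Request:
{"op": "step_arm", "data": {"deltas": [{"tx":0,"ty":0,"tz":0.0005,"ax":0,"ay":0,"az":0},{"tx":0,"ty":0,"tz":0,"ax":0,"ay":0,"az":0}]}}

```text
time_s: 34.5
tcp_pos: [0.4103, -0.3696, 0.0216]
tool_rot: [0.994, 0.113, 0.001, 0.0]
ft_force: [0.3, 0.2, -0.7]
finger_gap: 0.458
grip_force: 12.0
```

Request:
{"op": "step_arm", "data": {"deltas": [{"tx":0,"ty":0,"tz":0,"ax":0,"ay":0,"az":0},{"tx":0,"ty":0,"tz":0,"ax":0,"ay":0,"az":0},{"tx":0,"ty":0,"tz":0,"ax":0,"ay":0,"az":0},{"tx":0,"ty":0,"tz":-0.01,"ax":0,"ay":0,"az":0},{"tx":0,"ty":0,"tz":-0.02,"ax":0,"ay":0,"az":0},{"tx":0,"ty":0,"tz":-0.03,"ax":0,"ay":0,"az":0},{"tx":0,"ty":0,"tz":-0.04,"ax":0,"ay":0,"az":0},{"tx":0,"ty":0,"tz":-0.04,"ax":0,"ay":0,"az":0},{"tx":0,"ty":0,"tz":-0.03,"ax":0,"ay":0,"az":0},{"tx":0,"ty":0,"tz":0,"ax":0,"ay":0,"az":0}], "claw": 0.29}}

```text
time_s: 35.5
tcp_pos: [0.412, -0.3716, 0.1965]
tool_rot: [0.994, 0.113, 0.004, 0.003]
ft_force: [1.0, -0.1, 0.4]
finger_gap: 0.646
grip_force: 0.0
```

```bash
python3 -c "
from h import *
p=arm.get_image('top');q=arm.get_image('side')
measure('rye',(301,222),(276,225),.038,p,q)
plan(.475,-.0283,167)"
```

```text
rye ([0.4745, -0.0281], np.float64(165.5), [0.13, 0.041]) ([0.4727, -0.0269], np.float64(167.6), [0.128, 0.056]) tri ([0.4731, -0.0277, 0.0388], np.float64(0.002))
t 35.8 tcp [ 0.4091 -0.3686  0.1896] yaw 13.0 shift tool [ 1.407e-01 -3.168e-01  3.000e-04] az 0.454 alt -2.688 q7 -0.57 gap mm 55.9 tilt [-0.002  0.001]
```

Request:
{"op": "step_arm", "data": {"deltas": [{"tx":0.0128,"ty":-0.0288,"tz":0,"ax":0,"ay":0,"az":0},{"tx":0.0128,"ty":-0.0288,"tz":0,"ax":0,"ay":0,"az":0},{"tx":0.0128,"ty":-0.0288,"tz":0,"ax":0,"ay":0,"az":0},{"tx":0.0128,"ty":-0.0288,"tz":0,"ax":0,"ay":0,"az":0},{"tx":0.0128,"ty":-0.0288,"tz":0,"ax":0,"ay":0,"az":0},{"tx":0.0128,"ty":-0.0288,"tz":0,"ax":0,"ay":0,"az":0},{"tx":0.0128,"ty":-0.0288,"tz":0,"ax":0,"ay":0,"az":0},{"tx":0.0128,"ty":-0.0288,"tz":0,"ax":0,"ay":0,"az":0},{"tx":0.0128,"ty":-0.0288,"tz":0,"ax":0,"ay":0,"az":0},{"tx":0.0128,"ty":-0.0288,"tz":0,"ax":0,"ay":0,"az":0}]}}

```text
time_s: 36.8
tcp_pos: [0.4692, -0.0586, 0.1899]
tool_rot: [0.994, 0.113, -0.001, -0.0]
ft_force: [0.4, 0.1, 0.7]
finger_gap: 0.645
grip_force: 0.0
```

Request:
{"op": "step_arm", "data": {"deltas": [{"tx":0.0128,"ty":-0.0288,"tz":0,"ax":0,"ay":0,"az":0},{"tx":0,"ty":0,"tz":0,"ax":0,"ay":0,"az":0.1135},{"tx":0,"ty":0,"tz":0,"ax":0,"ay":0,"az":0.1135},{"tx":0,"ty":0,"tz":0,"ax":0,"ay":0,"az":0.1135},{"tx":0,"ty":0,"tz":0,"ax":0,"ay":0,"az":0.1135},{"tx":0,"ty":0,"tz":0,"ax":0,"ay":0,"az":0},{"tx":0,"ty":0,"tz":0,"ax":0,"ay":0,"az":0},{"tx":0,"ty":0,"tz":0,"ax":0,"ay":0,"az":0}]}}

```text
time_s: 37.6
tcp_pos: [0.4756, -0.029, 0.1906]
tool_rot: [0.994, -0.112, -0.0, 0.0]
ft_force: [0.5, 0.4, -0.4]
finger_gap: 0.644
grip_force: 0.0
```

```bash
python3 -c "
from h import *
plan(.4748,-.0283,167,.0262)"
```

```text
t 37.6 tcp [ 0.4756 -0.029   0.1906] yaw -12.9 shift tool [-0.0008 -0.0006  0.1564] az 0.002 alt -3.14 q7 -1.81 gap mm 56.1 tilt [-0.001 -0.   ]
```

Request:
{"op": "step_arm", "data": {"deltas": [{"tx":-0.001,"ty":-0.0005,"tz":0.02,"ax":0,"ay":0,"az":0},{"tx":0,"ty":0,"tz":0.03,"ax":0,"ay":0,"az":0},{"tx":0,"ty":0,"tz":0.03,"ax":0,"ay":0,"az":0},{"tx":0,"ty":0,"tz":0.025,"ax":0,"ay":0,"az":0},{"tx":0,"ty":0,"tz":0.015,"ax":0,"ay":0,"az":0},{"tx":0,"ty":0,"tz":0.012,"ax":0,"ay":0,"az":0},{"tx":0,"ty":0,"tz":0.012,"ax":0,"ay":0,"az":0},{"tx":0,"ty":0,"tz":0.012,"ax":0,"ay":0,"az":0},{"tx":0,"ty":0,"tz":0,"ax":0,"ay":0,"az":0},{"tx":0,"ty":0,"tz":0,"ax":0,"ay":0,"az":0}]}}

```text
time_s: 38.6
tcp_pos: [0.4751, -0.0283, 0.035]
tool_rot: [0.994, -0.113, 0.0, 0.0]
ft_force: [0.6, 0.2, 0.0]
finger_gap: 0.647
grip_force: 0.0
```

Request:
{"op": "step_arm", "data": {"deltas": [{"tx":0,"ty":0,"tz":0,"ax":0,"ay":0,"az":0},{"tx":0,"ty":0,"tz":0,"ax":0,"ay":0,"az":0},{"tx":0,"ty":0,"tz":0,"ax":0,"ay":0,"az":0},{"tx":0,"ty":0,"tz":0,"ax":0,"ay":0,"az":0}], "claw": -1, "newtons": 12}}

```text
time_s: 39.0
tcp_pos: [0.4754, -0.0282, 0.0355]
tool_rot: [0.994, -0.113, 0.001, -0.0]
ft_force: [-0.9, 0.3, 2.3]
finger_gap: 0.456
grip_force: 11.9
```

Request:
{"op": "step_arm", "data": {"deltas": [{"tx":0,"ty":0,"tz":-0.005,"ax":0,"ay":0,"az":0},{"tx":0,"ty":0,"tz":-0.01,"ax":0,"ay":0,"az":0},{"tx":0,"ty":0,"tz":-0.02,"ax":0,"ay":0,"az":0},{"tx":0,"ty":0,"tz":-0.025,"ax":0,"ay":0,"az":0},{"tx":0,"ty":0,"tz":-0.025,"ax":0,"ay":0,"az":0},{"tx":0,"ty":0,"tz":-0.025,"ax":0,"ay":0,"az":0},{"tx":0,"ty":0,"tz":-0.025,"ax":0,"ay":0,"az":0},{"tx":0,"ty":0,"tz":-0.015,"ax":0,"ay":0,"az":0},{"tx":0,"ty":0,"tz":0,"ax":0,"ay":0,"az":0},{"tx":0,"ty":0,"tz":0,"ax":0,"ay":0,"az":0}]}}

```text
time_s: 40.0
tcp_pos: [0.4748, -0.0282, 0.185]
tool_rot: [0.994, -0.113, 0.0, -0.0]
ft_force: [0.1, -0.6, -0.9]
finger_gap: 0.458
grip_force: 11.9
```

```bash
python3 -c "
from h import *
plan(.6223,-.2509,170)"
```

```text
t 40.0 tcp [ 0.4748 -0.0282  0.185 ] yaw -13.0 shift tool [0.1939 0.1837 0.    ] az -0.053 alt 3.089 q7 -1.81 gap mm 39.9 tilt [0. 0.]
```

Request:
{"op": "step_arm", "data": {"deltas": [{"tx":0.0105,"ty":0.0099,"tz":0,"ax":0,"ay":0,"az":0},{"tx":0.021,"ty":0.02,"tz":0,"ax":0,"ay":0,"az":0},{"tx":0.021,"ty":0.02,"tz":0,"ax":0,"ay":0,"az":0},{"tx":0.021,"ty":0.02,"tz":0,"ax":0,"ay":0,"az":0},{"tx":0.021,"ty":0.02,"tz":0,"ax":0,"ay":0,"az":0},{"tx":0.021,"ty":0.02,"tz":0,"ax":0,"ay":0,"az":0},{"tx":0.021,"ty":0.02,"tz":0,"ax":0,"ay":0,"az":0},{"tx":0.021,"ty":0.02,"tz":0,"ax":0,"ay":0,"az":0},{"tx":0.021,"ty":0.02,"tz":0,"ax":0,"ay":0,"az":0},{"tx":0.0154,"ty":0.0138,"tz":0,"ax":0,"ay":0,"az":0}]}}

```text
time_s: 41.0
tcp_pos: [0.622, -0.2527, 0.1828]
tool_rot: [0.993, -0.114, -0.002, 0.0]
ft_force: [0.0, -0.5, -0.6]
finger_gap: 0.462
grip_force: 11.9
```

Request:
{"op": "step_arm", "data": {"deltas": [{"tx":0,"ty":0,"tz":0,"ax":0,"ay":0,"az":-0.053},{"tx":0,"ty":0,"tz":0,"ax":0,"ay":0,"az":0},{"tx":0,"ty":0,"tz":0,"ax":0,"ay":0,"az":0},{"tx":0,"ty":0,"tz":0,"ax":0,"ay":0,"az":0}]}}

```text
time_s: 41.4
tcp_pos: [0.6222, -0.2501, 0.1844]
tool_rot: [0.996, -0.087, -0.0, -0.0]
ft_force: [-0.2, -0.9, -1.4]
finger_gap: 0.46
grip_force: 11.9
```

```bash
python3 -c "
from h import *
plan(.6223,-.2509,170,.0132)"
```

```text
t 41.4 tcp [ 0.6222 -0.2501  0.1844] yaw -10.0 shift tool [0.0004 0.0008 0.1632] az 0.0 alt -3.141 q7 -1.26 gap mm 40.1 tilt [-0.001  0.001]
```

Request:
{"op": "step_arm", "data": {"deltas": [{"tx":0,"ty":0,"tz":0.014,"ax":0,"ay":0,"az":0},{"tx":0,"ty":0,"tz":0.025,"ax":0,"ay":0,"az":0},{"tx":0,"ty":0,"tz":0.03,"ax":0,"ay":0,"az":0},{"tx":0,"ty":0,"tz":0.03,"ax":0,"ay":0,"az":0},{"tx":0,"ty":0,"tz":0.025,"ax":0,"ay":0,"az":0},{"tx":0,"ty":0,"tz":0.018,"ax":0,"ay":0,"az":0},{"tx":0,"ty":0,"tz":0.01,"ax":0,"ay":0,"az":0},{"tx":0,"ty":0,"tz":0.006,"ax":0,"ay":0,"az":0},{"tx":0,"ty":0,"tz":0.004,"ax":0,"ay":0,"az":0},{"tx":0,"ty":0,"tz":0.001,"ax":0,"ay":0,"az":0}]}}

```text
time_s: 42.4
tcp_pos: [0.6227, -0.251, 0.0222]
tool_rot: [0.996, -0.087, 0.0, 0.0]
ft_force: [0.7, 0.2, -0.8]
finger_gap: 0.46
grip_force: 12.0
```

Request:
{"op": "step_arm", "data": {"deltas": [{"tx":0,"ty":0,"tz":0.0003,"ax":0,"ay":0,"az":0},{"tx":0,"ty":0,"tz":0,"ax":0,"ay":0,"az":0}]}}

```text
time_s: 42.6
tcp_pos: [0.623, -0.2511, 0.0224]
tool_rot: [0.996, -0.087, 0.001, 0.0]
ft_force: [0.3, -0.5, -1.2]
finger_gap: 0.458
grip_force: 12.0
```

Request:
{"op": "step_arm", "data": {"deltas": [{"tx":0,"ty":0,"tz":0,"ax":0,"ay":0,"az":0},{"tx":0,"ty":0,"tz":0,"ax":0,"ay":0,"az":0},{"tx":0,"ty":0,"tz":0,"ax":0,"ay":0,"az":0},{"tx":0,"ty":0,"tz":-0.01,"ax":0,"ay":0,"az":0},{"tx":0,"ty":0,"tz":-0.02,"ax":0,"ay":0,"az":0},{"tx":0,"ty":0,"tz":-0.03,"ax":0,"ay":0,"az":0},{"tx":0,"ty":0,"tz":-0.04,"ax":0,"ay":0,"az":0},{"tx":0,"ty":0,"tz":-0.04,"ax":0,"ay":0,"az":0},{"tx":0,"ty":0,"tz":-0.04,"ax":0,"ay":0,"az":0},{"tx":0,"ty":0,"tz":-0.04,"ax":0,"ay":0,"az":0}], "claw": 0.29}}

```text
time_s: 43.6
tcp_pos: [0.6222, -0.251, 0.2445]
tool_rot: [0.996, -0.087, 0.001, 0.0]
ft_force: [0.4, -0.6, 0.2]
finger_gap: 0.648
grip_force: 0.0
```

Request:
{"op": "step_arm", "data": {"deltas": [{"tx":0.0,"ty":-0.04,"tz":-0.01,"ax":0,"ay":0,"az":0},{"tx":0.0,"ty":-0.04,"tz":-0.01,"ax":0,"ay":0,"az":0},{"tx":0.0,"ty":-0.04,"tz":-0.01,"ax":0,"ay":0,"az":0},{"tx":0.0,"ty":-0.04,"tz":-0.01,"ax":0,"ay":0,"az":0},{"tx":0.0,"ty":-0.04,"tz":-0.01,"ax":0,"ay":0,"az":0},{"tx":0.0,"ty":-0.04,"tz":-0.01,"ax":0,"ay":0,"az":0},{"tx":0,"ty":0,"tz":0,"ax":0,"ay":0,"az":0}]}}

```text
time_s: 44.3
tcp_pos: [0.6655, -0.0051, 0.3036]
tool_rot: [0.997, -0.081, 0.001, -0.003]
ft_force: [0.6, 0.1, -1.1]
finger_gap: 0.65
grip_force: 0.0
```

```bash
python3 - <<'E'
from h import *
import cv2
p=arm.get_image("top");q=arm.get_image("side")
print(arm.get_state()["tcp_pos"],arm.get_state()["time_s"])
cv2.imwrite("pics/c3.png",cv2.resize(np.hstack([p["frame"][120:320,120:460],q["frame"][110:410,140:480][:200]])[:,:,::-1],None,fx=1.17,fy=1.17))
cv2.imwrite("pics/c4.png",q["frame"][:,:,::-1])
for t,a in(("golden",(185,238)),("seeded",(232,177)),("rye",(352,172)),("plain",(396,253))):
    for k in("fresh_","shown_"):
      for d in arm.trace(p,k+t):
        uv=np.argwhere(d["mask"])[:,::-1]; w=plane(p,uv,.024)[:,:2]; v=np.linalg.eigh(np.cov(w.T))[1][:,1]
        print(k+t,round(d["conf"],2),np.round(d["uv"]),np.round(w.mean(0),4),round(np.degrees(np.arctan2(v[1],v[0]))%180,1))
E
```

```text
[ 0.66422082 -0.01324255  0.30249122] 44.4
fresh_golden 0.74 [160. 238.] [0.425  0.3732] 174.6
shown_golden 0.67 [186. 237.] [0.4193 0.3037] 172.1
shown_seeded 0.87 [233. 178.] [0.6085 0.1726] 176.1
fresh_rye 0.67 [376. 177.] [ 0.6205 -0.252 ] 168.7
fresh_rye 0.56 [396. 253.] [ 0.3943 -0.3018] 11.1
shown_rye 0.72 [351. 169.] [ 0.636 -0.182] 167.8
fresh_plain 0.98 [416. 248.] [ 0.409  -0.3721] 13.3
fresh_plain 0.61 [228. 118.] [0.7974 0.1937] 147.9
fresh_plain 0.27 [394. 253.] [ 0.3934 -0.3029] 12.5
shown_plain 0.97 [412. 328.] [ 0.1898 -0.3423] 149.9
shown_plain 0.79 [396. 254.] [ 0.394  -0.3022] 12.4
```

View pics/c3.png

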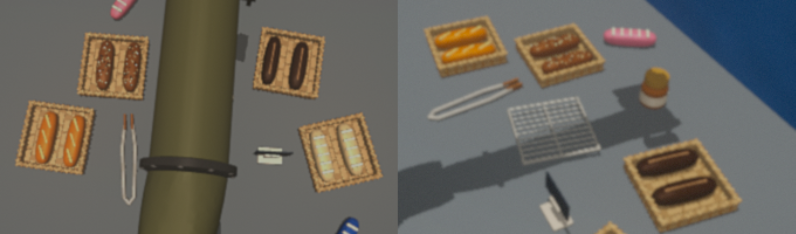

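View pics/c4.png

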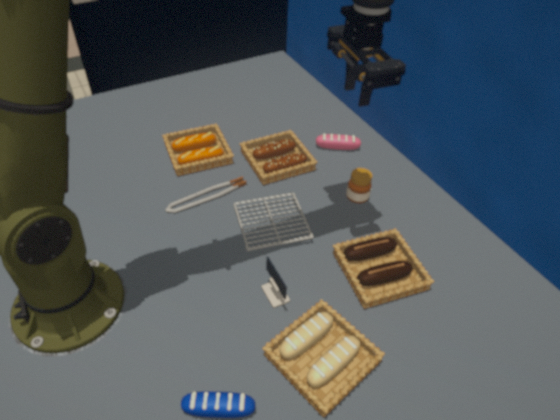

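Both views show every fresh roll flat in its own kind's basket, parallel to the roll already there. Side-view pixels are golden (192,143), seeded (272,150), rye (385,272) and plain (334,360). The jar and card stand are where they were.

```bash
python3 -c "
from bench import arm
print(arm.job_done())"
```

```text
the job is handed in; nothing more can be done
None
```

All four fresh rolls are in their matching baskets and the job was handed in at about 45 s; the hand-in returned no verdict, and seeded's final position was checked only by eye because the last scan missed it.

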